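Fit the transport-lock screw in the load head

ROBOT

A 6-joint arm with a two-finger parallel gripper is mounted at the origin on a cart in front of the work surface, level with it; the furniture and walls round the work are solid. World frame = base frame: x ahead of the robot, y to its left, z up, the work surface at z = 0. Lengths are in m, angles in rad, forces in N, time in s.
With the tool pointing down it reaches from about 0.375 to 0.975 m from the base axis. Payload 3.8 kg.
Tool frame: the origin (TCP) lies at the very end of the fingers, on their centre line; the grasp point (between the pads) lies 19 mm behind it (bot.pinch_z is the distance from the TCP to the grasp point, in m); x points along the fingers, y is the direction in which the jaws open and shut, and the axes are right-handed (so a half turn about x gives the same grasp; the last joint's range is limited). The gripper opens to 85 mm and grips with 20 to 120 N. Pads are 22 mm wide; open, the fingers measure 114 mm over their backs; the gripper's body (76 mm by 85 mm) begins 54 mm behind the grasp point. The pads swing forward as they close: fully open they stand 13 mm farther back than shut.
Start: joints at [-1.219, 0.264, 1.604, -0, 1.274, -0.037], TCP at [0.256, -0.625, 0.231] pointing down, gripper open.
Joint ranges: [-2.63, 2.63], [-0.94, 2.18], [0.31, 2.57], [-1.31, 4.45], [0, 2.66], [-2.55, 2.55]. Speed limits (rad/s): [2.57, 2.57, 3.14, 3.14, 3.14, 3.14].

INTERFACE

Orientations are given as a rotation vector (axis times angle).
In Python, from workcell import monitor, imaging, finish_job, bot gives the robot as it stands.
- The arm moves only by the tool jog_arm, never from a script. Its argument "rows" is a list of rows, each a list of 7 numbers: the shift along the tool's x, y, z in m, then the turn, a rotation vector about the tool's x, y, z in rad, then the opening in per cent of the stroke, from 0 (shut) to 100 (fully open). A call has 1 to 20 rows; each row is the pose to reach, as a shift and turn from the pose measured when the call began, along the tool's axes at that moment; what a row does not reach only later rows make up. A row lasts 1/10 s, in which the tool goes at most 50 mm and 8.59 degrees, less where a joint would pass 70% of its speed; a pose out of reach is approached as far as the arm can. A call with a gripper value outside its range is refused whole. The fingers move at their own pace and stop on an object; "force" is the grip in N (left out, the last holds). Time passes only in rows, so rows that repeat a pose let the fingers close. It gives the time, the measured TCP pose, the force and the opening at its end, in the units of the state.
- monitor.read_state(): the state, without advancing time (a new reading comes with each control period).
- imaging.read_camera(name): name is "side" or "top"; returns the picture (480x640x3 uint8, blue, green, red); there is no depth.
- imaging.camera_params(name): a dict with "fx", "fy", "cx", "cy" (pixels), "T" (4x4, takes a point from camera to world coordinates). Camera axes: x right, y down, z forward; pixel columns grow to the right and rows downward; lengths in m; the calibration is good to about 2 mm. A picture is of the moment at which its call begins. camera_params takes no time and is no camera call.
- finish_job(): hands the job in, once; it reports no verdict.
The state is a dict: "time": time; "q": joint angles; "joint_vel": joint speeds; "joint_torque": joint torques, N m; "tool_pos": TCP position; "tcp_rot": TCP orientation; "wrist_force": force on the tool from outside, world axes, zero at the start; "torque": the same for the moment, N m; "width": opening from 0.0 (shut) to 1.0 (fully open).
Only numpy, scipy, OpenCV 4.12 (cv2) and the standard library are available. Lean on these libraries where they do the work, as an engineer would, in place of code of your own. Each camera call takes 0.05 s, during which the arm holds its last target. There are 200 camera calls.

TASK

Lock the hardness tester's load head for transport: take the long transport-lock screw from the stand, lower it into the well of the load head, find the start of the hidden thread at the bottom by feel and screw it in clockwise until its flange sits flat on the rim of the well, then let go. Work gently: the brass thread is spoiled if the screw is pressed or jammed against the load head with more than 35 N before its flange is down. Leave the short dust plug in the stand, and the loupe, cutter and marker, where they are.

Things in the scene. Friction and masses are not known exactly. Their poses are not given: they have to be found in the camera images.
- load_head: the load head: white round casting 82 mm across and 110 mm tall on a 128 mm square foot, fixed to the bench; origin at the centre of its underside, z up. A vertical well runs down its middle from a flat steel rim on top: 31 mm in diameter, with a 45 degree countersink 38 mm wide at the rim
- well_rim (a point): centre of the well's mouth at the level of the flat steel rim, 110 mm above the bench
- bush_face (a point): centre of the brass bush's top face, at the bottom of the well 66 mm below the rim (44 mm above the bench). The face is a flat ring (bore 22.4 mm) broken by two opposite thread mouths, each 70 degrees wide. From each mouth a right-hand groove leads down: two-start thread, lead 16 mm per turn, 1.5 mm axial play. The bush is fixed at an angle that differs each time and is not reported
- lock_screw: the long transport-lock screw, 131 mm tall, about 0.2 kg, hanging upright by its flange in one of the stand's two holes; origin at the tip of its nose, z up along its axis. From the tip: nose and shank 20 mm in diameter, with two thread lugs; from 66 mm a guide land 27.4 mm in diameter; at 91.4 mm a flange 44 mm wide, 4 mm thick; on top a round ribbed black knob, 30 mm in diameter, 36 mm tall
- screw_lugs (a point): on the axis, level with the undersides of the two opposite thread lugs, 8 mm above the tip: each lug 44 degrees long, 4 mm thick, 29 mm across both. While they rest on the bush's flat face the flange stands 17.4 mm above the rim. Over the mouths the screw can drop another 8 to 9 mm and then turns no further back; clockwise from above it goes down 16 mm a turn and is home after at most 0.7 turn
- screw_knob (a point): point on the screw's axis, 28 mm above the flange's underside: the place to grip the knob, 12 mm below its top. A twist of about 0.4 N m here, with the lugs stopped against the end of a groove, already presses them with about 30 N
- screw_flange (a point): centre of the flange's underside, 91.4 mm above the tip
- stand: aluminium stand, 64 x 150 mm, 100 mm tall, fixed: a top plate on four posts with two 32 mm holes 38 mm either side of its middle along its y axis; origin at the centre of its underside
- dust_plug: short dust plug hanging in the stand's other hole: 42 mm flange, black knob 22 mm in diameter and 14 mm tall; 37 mm tall in all, origin at its lower end. To be left alone
- loupe: black eye loupe, 39 mm in diameter, 24 mm tall, lying on the bench; origin at its underside. To be left alone
- cutter: blue and white snap-off cutter 177 mm long lying on the bench; origin at the middle of its underside, long axis y. To be left alone
- marker: black and white marker pen 136 mm long lying on the bench; origin at the middle of its underside, long axis y. To be left alone
Things that resemble listed ones, but are neither listed nor needed, are in the scene too. What is shaped like the lock_screw but pink is not meant.

How it is judged:
By the outcome, as a careful person would: the job done as asked, in the order asked, and still so for the second after the job is handed in, with the robot touching nothing.
It also fails if it takes over 72 s, if anything falls off the work surface, if the arm or the gripper's body presses on something with over 40 N, if the wrist force passes 120 N, or if a joint passes its speed limit or range.

## Working session

There is one attempt and no reset: what is moved stays moved. The work goes in short steps, Python scripts to look and compute and a tool call to move; the robot and the scene stay as the last step left them, time stands still between calls to the robot, and variables do not carry over. Pictures are saved under pics/ and viewed, about 8 in all and at most 12, crops included, and the job is handed in when it is done.

Besides the shell and the picture viewer there is one more tool, called after "Call:" in YAML: its name, and indented under it one key for each argument. jog_arm: Moves the arm, as the interface text tells. Its arguments: {"type":"object","properties":{"rows":{"type":"array","items":{"type":"array","items":{"type":"number"}}},"force":{"type":"number"}},"required":["rows"]}

```bash
mkdir -p pics; ls; python3 - <<'E'
from workcell import monitor, imaging, bot
import cv2
s=monitor.read_state()
print({k:s[k] for k in s})
for n in("side","top"):
    cv2.imwrite(f"pics/{n}0.png",imaging.read_camera(n)); p=imaging.camera_params(n); print(n,p)
E
```

```text
pics
{'time': 0.0, 'q': array([-1.21889924e+00,  2.64768356e-01,  1.60538562e+00,  1.78090343e-05,
        1.27370590e+00, -3.68852065e-02]), 'joint_vel': array([ 4.28797007e-04, -3.28268729e-04, -2.02447774e-03, -1.51249132e-03,
        5.70480745e-05,  1.21211686e-03]), 'joint_torque': array([-7.56523787e-04, -5.15110803e+01, -3.67308176e+01, -9.91683987e-05,
        1.28576151e-02,  7.13481860e-07]), 'tool_pos': array([ 0.25562485, -0.62392607,  0.22994552]), 'tcp_rot': array([ 2.0088538 ,  0.39785587, -2.00954762]), 'wrist_force': array([0.36145575, 0.07821934, 0.56717858]), 'torque': array([-0.03650141, -0.0118452 , -0.00505461]), 'width': 1.0042310080753896}
side {'fx': 491.4266671313581, 'fy': 491.4266671313581, 'cx': 318.8381114309481, 'cy': 234.9233348180256, 'T': array([[ 0.99740916, -0.00584156,  0.07169965,  0.4792739 ],
       [-0.06869406, -0.37323476,  0.92519022, -0.86637192],
       [ 0.02135625, -0.92771854, -0.37266905,  0.42148759],
       [ 0.        ,  0.        ,  0.        ,  1.        ]])}
top {'fx': 520.4251920870907, 'fy': 520.4251920870907, 'cx': 320.4388123248416, 'cy': 237.79454481846932, 'T': array([[ 6.57106166e-03, -9.98404324e-01,  5.60858848e-02,
         4.70336076e-01],
       [-9.99978337e-01, -6.53926154e-03,  7.50497462e-04,
        -9.68170493e-02],
       [-3.82539642e-04, -5.60896014e-02, -9.98425666e-01,
         1.11295570e+00],
       [ 0.00000000e+00,  0.00000000e+00,  0.00000000e+00,
         1.00000000e+00]])}
```

View pics/top0.png

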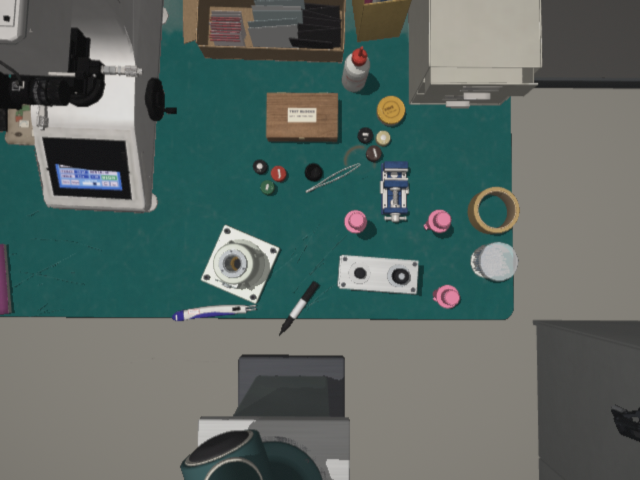

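View pics/side0.png

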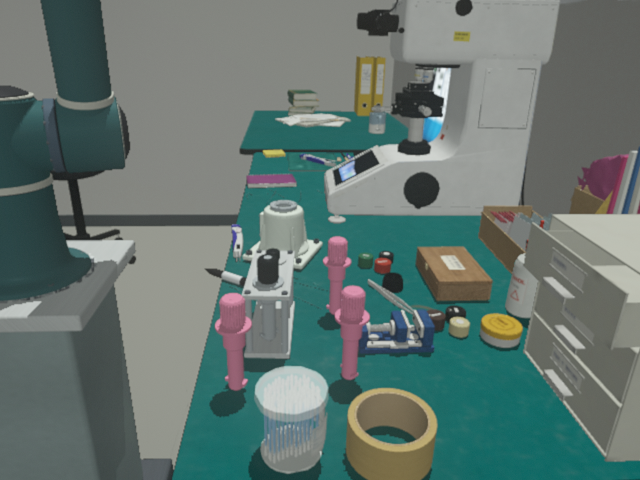

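```bash
python3 - <<'E'
import cv2,numpy as np
t=cv2.imread("pics/top0.png"); s=cv2.imread("pics/side0.png")
a=cv2.resize(t[220:308,190:430],None,fx=3.3,fy=3.3,interpolation=cv2.INTER_CUBIC)
b=cv2.resize(s[190:365,225:325],None,fx=3,fy=3,interpolation=cv2.INTER_CUBIC)
cv2.imwrite("pics/c_top.png",a)
cv2.imwrite("pics/c_side.png",b)
E
```

```text
(no output)
```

View pics/c_top.png

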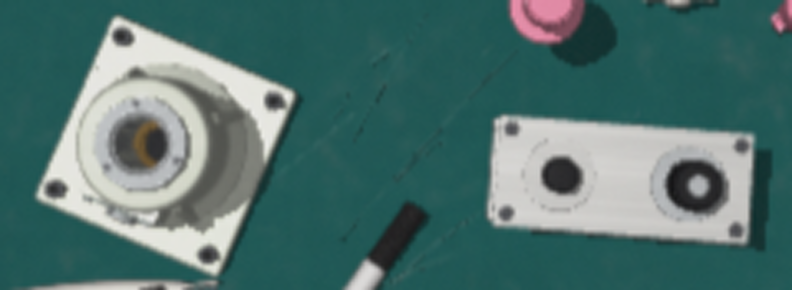

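View pics/c_side.png

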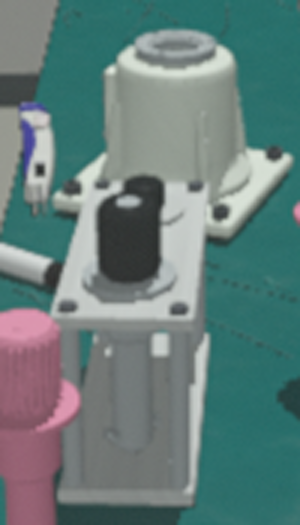

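```bash
cat > h.py <<'E'
from workcell import monitor, imaging, bot
import cv2, numpy as np
from scipy.spatial.transform import Rotation as R
def on_z(cam,u,v,z):
    p=imaging.camera_params(cam);T=p["T"]
    d=T[:3,:3]@np.array([(u-p["cx"])/p["fx"],(v-p["cy"])/p["fy"],1])
    o=T[:3,3]; return o+d*(z-o[2])/d[2]
def proj(cam,X):
    p=imaging.camera_params(cam);T=p["T"]
    c=T[:3,:3].T@(np.asarray(X)-T[:3,3]); return np.array([p["fx"]*c[0]/c[2]+p["cx"],p["fy"]*c[1]/c[2]+p["cy"]])
def st():
    s=monitor.read_state(); M=R.from_rotvec(s["tcp_rot"]).as_matrix()
    print("t",round(s["time"],2),"pos",s["tool_pos"].round(4),"F",s["wrist_force"].round(1),"M",s["torque"].round(2),"w",round(s["width"],3),"q",s["q"].round(2)); print(M.round(3)); return s,M
E
python3 - <<'E'
from h import *
C=lambda x,y:(190+x/3.3,220+y/3.3)
S=lambda x,y:(225+x/3,190+y/3)
for n,a,z in [("knobtop",(699,186),.140),("flange",(688,185),.104),("rim",(142,143),.110),("pl",(492,118),.1),("pl",(754,133),.1),("pl",(748,243),.1),("pl",(490,228),.1)]:
    print(n,on_z("top",*C(*a),z).round(4))
print("side knob",on_z("side",*S(130,202),.140).round(4),"rim",on_z("side",*S(174,46),.110).round(4))
c=np.mean([on_z("top",*C(*a),.1) for a in [(492,118),(754,133),(748,243),(490,228)]],0);print(c)
# ellipse fits on segmentation
t=cv2.imread("pics/top0.png");print(t[225:300:1,:].shape)
E
```

```text
knobtop [ 0.454  -0.2483  0.14  ]
flange [ 0.4539 -0.2475  0.104 ]
rim [0.4763 0.0719 0.11  ]
pl [ 0.4925 -0.1326  0.1   ]
pl [ 0.4846 -0.287   0.1   ]
pl [ 0.4201 -0.2832  0.1   ]
pl [ 0.4279 -0.1317  0.1   ]
side knob [ 0.4583 -0.2488  0.14  ] rim [0.4786 0.0657 0.11  ]
[ 0.4562683  -0.20862283  0.1       ]
(75, 640, 3)
```

```bash
cat >> h.py <<'E'
def plan(X,roll=0):
    s,M=st(); d=M.T@(np.array(X)-s["tool_pos"]); print("shift",d.round(4),"n",int(np.ceil(np.linalg.norm(d)/.045)))
    # turn to make tool x straight down, keep tool y heading, then roll
    y=M[:,1].copy(); y[2]=0; y/=np.linalg.norm(y); x=np.array([0,0,-1.]); D=np.c_[x,y,np.cross(x,y)]
    D=D@R.from_rotvec([roll,0,0]).as_matrix()
    print("turn",R.from_matrix(M.T@D).as_rotvec().round(4))
E
python3 -c "
from h import *
plan([.455,-.248,.25],-2.0)"
```

```text
t 0.1 pos [ 0.2557 -0.624   0.2301] F [ 0.3  0.5 -0.1] M [-0.01 -0.01  0.03] w 0.997 q [-1.22  0.26  1.61  0.    1.27 -0.04]
[[-0.001  0.379 -0.925]
 [ 0.002 -0.925 -0.379]
 [-1.    -0.002 -0.   ]]
shift [-0.0193 -0.2724 -0.327 ] n 10
turn [-2.0e+00 -2.1e-03  1.2e-03]
```

Call:
jog_arm:
  rows:
    - [-0.002,-0.02,-0.024,-0.13,0,0,55]
    - [-0.004,-0.045,-0.054,-0.26,0,0,55]
    - [-0.006,-0.075,-0.09,-0.39,0,0,55]
    - [-0.008,-0.105,-0.126,-0.52,0,0,55]
    - [-0.011,-0.135,-0.162,-0.65,0,0,55]
    - [-0.013,-0.165,-0.198,-0.78,0,0,55]
    - [-0.015,-0.195,-0.234,-0.91,0,0,55]
    - [-0.017,-0.225,-0.27,-1.04,0,0,55]
    - [-0.019,-0.25,-0.3,-1.17,0,0,55]
    - [-0.019,-0.265,-0.318,-1.3,0,0,55]
    - [-0.019,-0.2724,-0.327,-1.43,0,0,55]
    - [-0.019,-0.2724,-0.327,-1.56,0,0,55]
    - [-0.019,-0.2724,-0.327,-1.69,0,0,55]
    - [-0.019,-0.2724,-0.327,-1.82,0,0,55]
    - [-0.019,-0.2724,-0.327,-1.95,0,0,55]
    - [-0.019,-0.2724,-0.327,-2.0,0,0,55]
    - [-0.019,-0.2724,-0.327,-2.0,0,0,55]

```text
time: 1.8
tool_pos: [0.4547, -0.2478, 0.2491]
tcp_rot: [0.59, 1.492, -0.587]
wrist_force: [-1.1, 0.6, -0.4]
width: 0.553
```

```bash
python3 -c "
from h import *
plan([.455,-.248,.16],-.7)
cv2.imwrite('pics/s1.png',imaging.read_camera('side'))"
```

```text
t 1.8 pos [ 0.4547 -0.2478  0.2491] F [-1.1  0.6 -0.4] M [-0.04  0.01 -0.05] w 0.553 q [-0.55 -0.05  1.91  0.    1.28 -1.37]
[[-0.002  0.684  0.73 ]
 [ 0.002  0.73  -0.684]
 [-1.     0.001 -0.003]]
shift [ 0.0891 -0.      0.0006] n 2
turn [-0.7    -0.0024 -0.0017]
```

Call:
jog_arm:
  rows:
    - [0.03,0,0,0,0,0,55]
    - [0.065,0,0,0,0,0,55]
    - [0.095,0,0,0,0,0,55]
    - [0.12,0,0,0,0,0,55]
    - [0.132,0,0,0,0,0,55]
    - [0.138,0,0,0,0,0,55]
    - [0.14,0,0,0,0,0,55]
    - [0.14,0,0,0,0,0,55]

```text
time: 2.65
tool_pos: [0.4553, -0.2479, 0.1102]
tcp_rot: [0.591, 1.49, -0.589]
wrist_force: [0.2, 0.4, 0.4]
width: 0.548
```

```bash
python3 -c "
from h import *
st()
a=imaging.read_camera('side')[180:330,200:350];b=imaging.read_camera('top')[210:330,330:480]
a=cv2.resize(a,(450,450),interpolation=2);b=cv2.resize(b,None,fx=3,fy=3,interpolation=2)
b=cv2.copyMakeBorder(b,0,450-b.shape[0],0,0,0)
cv2.imwrite('pics/d.png',cv2.resize(np.hstack([a,b])[:, :],(800,400)))"
```

```text
t 2.65 pos [ 0.4553 -0.2479  0.1102] F [0.2 0.4 0.4] M [-0.03  0.03 -0.03] w 0.548 q [-0.55  0.08  2.06  0.    1.01 -1.36]
[[-0.     0.685  0.729]
 [ 0.002  0.729 -0.685]
 [-1.     0.001 -0.001]]
```

View pics/d.png

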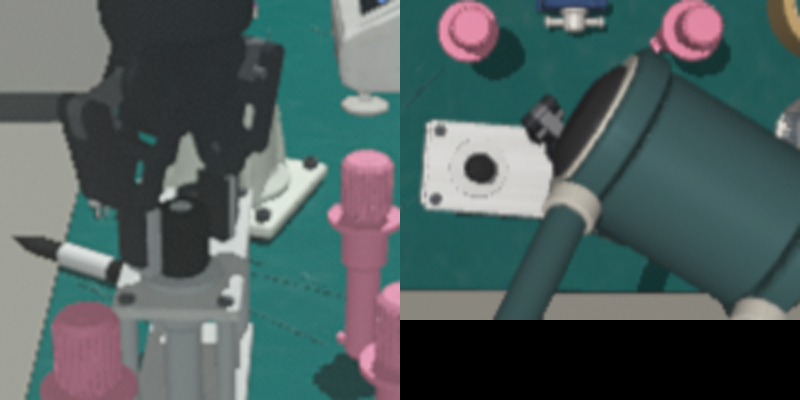

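Call:
jog_arm:
  rows:
    - [0,0,0,0,0,0,20]
    - [0,0,0,0,0,0,20]
    - [0,0,0,0,0,0,20]
    - [0,0,0,0,0,0,20]
    - [0,0,0,0,0,0,20]
  force: 20

```text
time: 3.25
tool_pos: [0.4564, -0.2486, 0.112]
tcp_rot: [0.59, 1.486, -0.589]
wrist_force: [0.3, 0.9, 5.2]
width: 0.342
```

Call:
jog_arm:
  rows:
    - [0,0,0,0,0,0,55]
    - [0,0,0,0,0,0,55]
    - [0,0,0,-0.14,0,0,55]
    - [0,0,0,-0.28,0,0,55]
    - [0,0,0,-0.42,0,0,55]
    - [0,0,0,-0.56,0,0,55]
    - [0,0,0,-0.7,0,0,55]
    - [0,0,0,-0.84,0,0,55]
    - [0,0,0,-0.96,0,0,55]
    - [0,0,0,-1.05,0,0,55]
    - [0,0,0,-1.05,0,0,55]

```text
time: 4.35
tool_pos: [0.4561, -0.2484, 0.1115]
tcp_rot: [-0.232, 1.556, 0.232]
wrist_force: [0.3, -0.1, -0.7]
width: 0.555
```

```bash
python3 -c "
from h import *
st()"
```

```text
t 4.35 pos [ 0.4561 -0.2484  0.1115] F [ 0.3 -0.1 -0.7] M [ 0.05  0.04 -0.  ] w 0.555 q [-0.55  0.08  2.06  0.    1.01 -2.42]
[[ 0.002 -0.292  0.956]
 [ 0.     0.956  0.292]
 [-1.    -0.     0.002]]
```

Call:
jog_arm:
  rows:
    - [0,0,0,0,0,0,20]
    - [0,0,0,0,0,0,20]
    - [0,0,0,0,0,0,20]
    - [0,0,0,0,0,0,20]
    - [0,0,0,0,0,0,20]
  force: 25

```text
time: 4.85
tool_pos: [0.4559, -0.2483, 0.1113]
tcp_rot: [-0.232, 1.557, 0.232]
wrist_force: [-0.3, -0.4, -0.7]
width: 0.34
```

```bash
python3 -c "
from h import *
plan([.455,-.248,.255],0)"
```

```text
t 4.85 pos [ 0.4559 -0.2483  0.1113] F [-0.3 -0.4 -0.7] M [0.07 0.02 0.01] w 0.34 q [-0.55  0.08  2.06  0.    1.01 -2.41]
[[ 0.002 -0.291  0.957]
 [ 0.001  0.957  0.291]
 [-1.     0.     0.002]]
shift [-0.1437  0.0005 -0.0005] n 4
turn [-0.      0.0016 -0.0001]
```

Call:
jog_arm:
  rows:
    - [-0.01,0,0,0,0,0,20]
    - [-0.03,0,0,0,0,0,20]
    - [-0.065,0,0,0,0,0,20]
    - [-0.1,0,0,0,0,0,20]
    - [-0.13,0,0,0,0,0,20]
    - [-0.15,0,0,0,0,0,20]
    - [-0.155,0,0,0,0,0,20]
    - [-0.155,0,0,0,0,0,20]

```text
time: 5.65
tool_pos: [0.456, -0.2486, 0.2673]
tcp_rot: [-0.233, 1.555, 0.231]
wrist_force: [-0.3, 0.1, -2.4]
width: 0.344
```

```bash
python3 -c "
from h import *
plan([.478,.071,.266],0)
t=cv2.imread('pics/top0.png')[235:295,200:270];s=cv2.imread('pics/side0.png')[190:250,250:320]
s2=imaging.read_camera('side')[180:330,200:350];s2=cv2.resize(s2,(480,480))
cv2.imwrite('pics/s3.png',s2)
cv2.imwrite('pics/r.png',np.hstack([cv2.resize(q,(400,343),interpolation=2) for q in (t,s)]))"
```

```text
t 5.65 pos [ 0.456  -0.2486  0.2673] F [-0.3  0.1 -2.4] M [-0.01 -0.02  0.  ] w 0.344 q [-0.55 -0.06  1.89  0.    1.31 -2.41]
[[ 0.003 -0.291  0.957]
 [-0.001  0.957  0.291]
 [-1.    -0.001  0.003]]
shift [0.0013 0.2993 0.1142] n 8
turn [0.     0.0031 0.0015]
```

View pics/r.png

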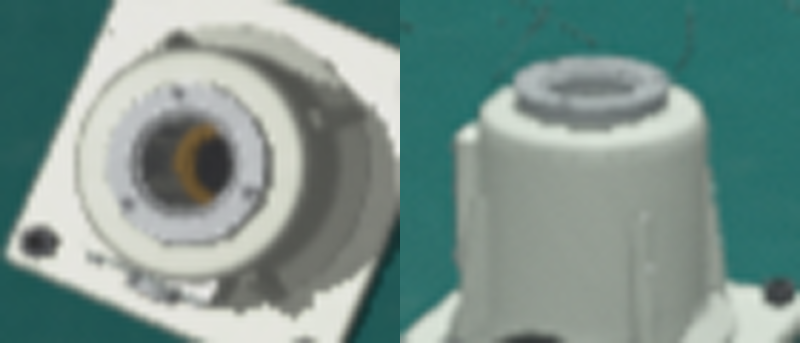

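```bash
python3 -c "
from h import *
print(proj('top',[.4559,-.2483,.140]),'meas 401.5,276.0'); print(proj('side',[.4559,-.2483,.140]),'meas 268.0,257.0')
print(on_z('top',232.1,262.65,.11),on_z('side',283.0,204.1,.11))"
```

```text
[401.81760538 275.31893417] meas 401.5,276.0
[266.58208553 257.19344772] meas 268.0,257.0
[0.47763682 0.07368674 0.11      ] [0.47861188 0.07350767 0.11      ]
```

View pics/s3.png

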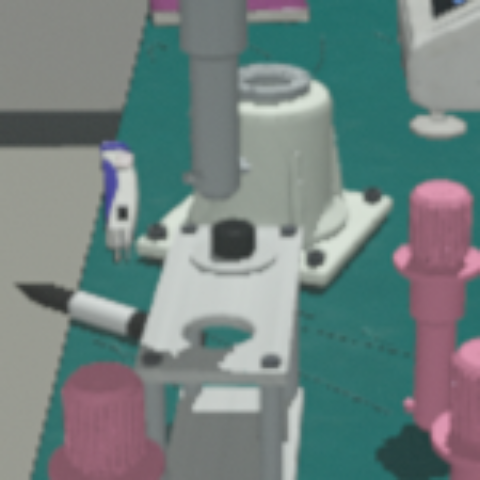

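```bash
python3 -c "
from h import *
plan([.478,.073,.223],0)"
```

```text
t 5.7 pos [ 0.4553 -0.2482  0.2658] F [ 0.5 -0.6 -2. ] M [-0.03  0.02  0.01] w 0.338 q [-0.55 -0.06  1.89  0.    1.31 -2.41]
[[ 0.001 -0.291  0.957]
 [ 0.001  0.957  0.291]
 [-1.     0.     0.001]]
shift [0.0431 0.3007 0.1152] n 8
turn [-0.      0.0013 -0.0004]
```

Call:
jog_arm:
  rows:
    - [0,0.018,0.007,0,0,0,20]
    - [0,0.045,0.0172,0,0,0,20]
    - [0,0.08,0.0306,0,0,0,20]
    - [0,0.118,0.0452,-0.08,0,0,20]
    - [0,0.156,0.0598,-0.18,0,0,20]
    - [0,0.194,0.0743,-0.28,0,0,20]
    - [0,0.23,0.088,-0.38,0,0,20]
    - [0,0.262,0.1,-0.46,0,0,20]
    - [0,0.285,0.109,-0.54,0,0,20]
    - [0,0.297,0.1138,-0.6,0,0,20]
    - [0.01,0.3007,0.1152,-0.6,0,0,20]
    - [0.025,0.3007,0.1152,-0.6,0,0,20]
    - [0.038,0.3007,0.1152,-0.6,0,0,20]
    - [0.043,0.3007,0.1152,-0.6,0,0,20]
    - [0.043,0.3007,0.1152,-0.6,0,0,20]

```text
time: 7.2
tool_pos: [0.4767, 0.0722, 0.221]
tcp_rot: [-0.697, 1.458, 0.699]
wrist_force: [0.2, 0.2, -1.3]
width: 0.335
```

```bash
python3 -c "
from h import *
st()
a=imaging.read_camera('side')[150:270,230:350];b=imaging.read_camera('top')[200:320,170:290]
print(proj('side',[.478,.073,.11]),proj('side',[.478,.073,.12]))
cv2.imwrite('pics/e.png',np.hstack([cv2.resize(q,(400,400),interpolation=2) for q in (a,b)]))"
```

```text
t 7.2 pos [0.4767 0.0722 0.221 ] F [ 0.2  0.2 -1.3] M [-0.02  0.01 -0.03] w 0.335 q [ 0.1  -0.1   2.01  0.    1.23 -2.37]
[[-0.003 -0.78   0.626]
 [ 0.     0.626  0.78 ]
 [-1.     0.002 -0.001]]
[282.69425735 204.18023887] [282.66394572 199.41784859]
```

View pics/e.png

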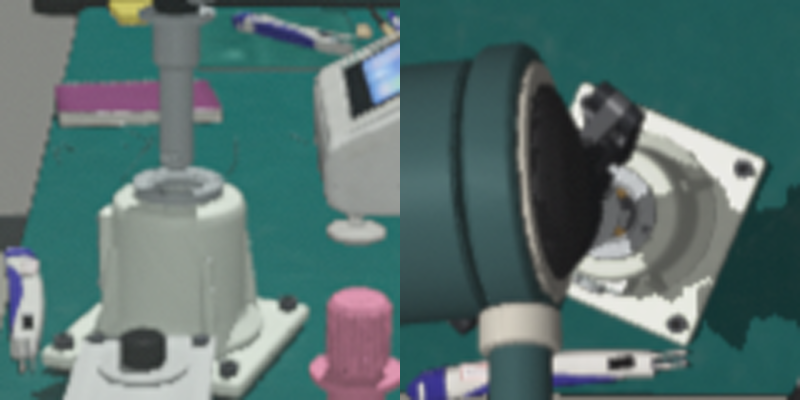

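Call:
jog_arm:
  rows:
    - [0,-0.0005,0.0014,0,0,0,20]
    - [0.005,-0.0005,0.0014,0,0,0,20]
    - [0.01,-0.0005,0.0014,0,0,0,20]
    - [0.013,-0.0005,0.0014,0,0,0,20]
    - [0.016,-0.0005,0.0014,0,0,0,20]
    - [0.018,-0.0005,0.0014,0,0,0,20]
    - [0.018,-0.0005,0.0014,0,0,0,20]

```text
time: 8.0
tool_pos: [0.479, 0.0733, 0.2045]
tcp_rot: [-0.698, 1.455, 0.699]
wrist_force: [-0.1, -0.1, -1.5]
width: 0.343
```

Call:
jog_arm:
  rows:
    - [0.001,0,0,0,0,0,20]
    - [0.002,0,0,0,0,0,20]
    - [0.003,0,0,0,0,0,20]
    - [0.003,0,0,0,0,0,20]

```text
time: 8.4
tool_pos: [0.4789, 0.0733, 0.2014]
tcp_rot: [-0.698, 1.455, 0.699]
wrist_force: [-0.3, -0.3, -1.7]
width: 0.342
```

Call:
jog_arm:
  rows:
    - [0.001,0,0,0,0,0,20]
    - [0.002,0,0,0,0,0,20]
    - [0.003,0,0,0,0,0,20]
    - [0.003,0,0,0,0,0,20]

```text
time: 8.8
tool_pos: [0.4788, 0.0733, 0.1982]
tcp_rot: [-0.698, 1.456, 0.699]
wrist_force: [0.1, -0.3, -1.7]
width: 0.341
```

Call:
jog_arm:
  rows:
    - [0.003,0,0,0,0,0,20]
    - [0.006,0,0,0,0,0,20]
    - [0.009,0,0,0,0,0,20]
    - [0.012,0,0,0,0,0,20]
    - [0.015,0,0,0,0,0,20]
    - [0.015,0,0,0,0,0,20]

```text
time: 9.4
tool_pos: [0.4784, 0.0732, 0.1825]
tcp_rot: [-0.697, 1.457, 0.699]
wrist_force: [-1.0, 0.0, -2.7]
width: 0.344
```

Call:
jog_arm:
  rows:
    - [0.003,0,0,0,0,0,20]
    - [0.006,0,0,0,0,0,20]
    - [0.009,0,0,0,0,0,20]
    - [0.012,0,0,0,0,0,20]
    - [0.015,0,0,0,0,0,20]
    - [0.018,0,0,0,0,0,20]
    - [0.018,0,0,0,0,0,20]

```text
time: 10.1
tool_pos: [0.4779, 0.0732, 0.1639]
tcp_rot: [-0.697, 1.458, 0.7]
wrist_force: [-0.1, 0.8, -1.3]
width: 0.342
```

Call:
jog_arm:
  rows:
    - [0.003,0,0,0,0,0,20]
    - [0.006,0,0,0,0,0,20]
    - [0.009,0,0,0,0,0,20]
    - [0.012,0,0,0,0,0,20]
    - [0.015,0,0,0,0,0,20]
    - [0.018,0,0,0,0,0,20]
    - [0.018,0,0,0,0,0,20]

```text
time: 10.8
tool_pos: [0.4774, 0.0732, 0.1453]
tcp_rot: [-0.697, 1.459, 0.7]
wrist_force: [-0.3, -0.6, -1.1]
width: 0.345
```

```bash
python3 -c "
from h import *
plan([.478,.073,.137])"
```

```text
t 10.8 pos [0.4774 0.0732 0.1453] F [-0.3 -0.6 -1.1] M [-0.02 -0.02  0.01] w 0.345 q [ 0.1  -0.03  2.09  0.    1.08 -2.37]
[[-0.004 -0.78   0.626]
 [ 0.     0.626  0.78 ]
 [-1.     0.003 -0.002]]
shift [ 0.0083 -0.0006  0.0002] n 1
turn [ 0.     -0.0021 -0.003 ]
```

Call:
jog_arm:
  rows:
    - [0.001,-0.0008,0.0006,0,-0.002,-0.003,20]
    - [0.002,-0.0008,0.0006,0,-0.002,-0.003,20]
    - [0.003,-0.0008,0.0006,0,-0.002,-0.003,20]
    - [0.004,-0.0008,0.0006,0,-0.002,-0.003,20]
    - [0.005,-0.0008,0.0006,0,-0.002,-0.003,20]
    - [0.005,-0.0008,0.0006,0,-0.002,-0.003,20]

```text
time: 11.4
tool_pos: [0.4783, 0.0731, 0.1401]
tcp_rot: [-0.698, 1.456, 0.698]
wrist_force: [0.5, -0.5, -1.6]
width: 0.341
```

Call:
jog_arm:
  rows:
    - [0.0005,0,0,0,0,0,20]
    - [0.001,0,0,0,0,0,20]
    - [0.0015,0,0,0,0,0,20]
    - [0.0015,0,0,0,0,0,20]

```text
time: 11.8
tool_pos: [0.4784, 0.0732, 0.1387]
tcp_rot: [-0.698, 1.456, 0.698]
wrist_force: [0.2, 0.3, -1.1]
width: 0.341
```

Call:
jog_arm:
  rows:
    - [0.0005,0,0,0,0,0,20]
    - [0.001,0,0,0,0,0,20]
    - [0.001,0,0,0,0,0,20]

```text
time: 12.1
tool_pos: [0.4787, 0.0733, 0.1384]
tcp_rot: [-0.698, 1.455, 0.698]
wrist_force: [-1.5, 0.8, 4.2]
width: 0.343
```

Call:
jog_arm:
  rows:
    - [0.0008,0,0,0.1,0,0,20]
    - [0.0008,0,0,0.2,0,0,20]
    - [0.0008,0,0,0.3,0,0,20]
    - [0.0008,0,0,0.3,0,0,20]

```text
time: 12.5
tool_pos: [0.4791, 0.0735, 0.1383]
tcp_rot: [-0.465, 1.519, 0.465]
wrist_force: [-1.4, 1.0, 5.2]
width: 0.34
```

Call:
jog_arm:
  rows:
    - [0.0008,0,0,0.1,0,0,20]
    - [0.0008,0,0,0.2,0,0,20]
    - [0.0008,0,0,0.3,0,0,20]
    - [0.0008,0,0,0.3,0,0,20]

```text
time: 12.9
tool_pos: [0.4793, 0.0738, 0.1383]
tcp_rot: [-0.23, 1.556, 0.232]
wrist_force: [-3.1, 1.1, 6.2]
width: 0.346
```

Call:
jog_arm:
  rows:
    - [0.0008,0,-0.0006,0.1,0,0,20]
    - [0.0008,0,-0.0006,0.2,0,0,20]
    - [0.0008,0,-0.0006,0.3,0,0,20]
    - [0.0008,0,-0.0006,0.3,0,0,20]

```text
time: 13.3
tool_pos: [0.479, 0.0738, 0.1383]
tcp_rot: [0.005, 1.568, -0.003]
wrist_force: [-2.0, 0.1, 5.8]
width: 0.343
```

Call:
jog_arm:
  rows:
    - [0.0008,0,-0.0003,0.1,0,0,20]
    - [0.0008,0,-0.0003,0.2,0,0,20]
    - [0.0008,0,-0.0003,0.3,0,0,20]
    - [0.0008,0,-0.0003,0.3,0,0,20]

```text
time: 13.7
tool_pos: [0.4787, 0.0737, 0.138]
tcp_rot: [0.24, 1.556, -0.237]
wrist_force: [-3.2, -0.9, 6.6]
width: 0.338
```

Call:
jog_arm:
  rows:
    - [0.0008,0,0,0.1,0,0,20]
    - [0.0008,0,0,0.2,0,0,20]
    - [0.0008,0,0,0.3,0,0,20]
    - [0.0008,0,0,0.3,0,0,20]

```text
time: 14.1
tool_pos: [0.4785, 0.0737, 0.1374]
tcp_rot: [0.473, 1.517, -0.47]
wrist_force: [-2.2, -0.5, 4.2]
width: 0.341
```

```bash
python3 -c "
from h import *
st()"
```

```text
t 14.1 pos [0.4785 0.0737 0.1374] F [-2.2 -0.5  4.2] M [-0.07  0.51 -0.02] w 0.341 q [ 0.1  -0.02  2.1   0.    1.06 -0.87]
[[ 0.002  0.566  0.824]
 [ 0.001  0.824 -0.566]
 [-1.     0.002  0.001]]
```

Call:
jog_arm:
  rows:
    - [0.0005,0,0,0.04,0,0,20]
    - [0.001,0,0,0.08,0,0,20]
    - [0.001,0,0,0.08,0,0,20]

```text
time: 14.4
tool_pos: [0.4787, 0.0737, 0.1371]
tcp_rot: [0.532, 1.503, -0.529]
wrist_force: [-3.2, -0.6, 6.3]
width: 0.338
```

Call:
jog_arm:
  rows:
    - [0.0008,0,0,0.08,0,0,20]
    - [0.0008,0,0,0.16,0,0,20]
    - [0.0008,0,0,0.24,0,0,20]
    - [0.0008,0,0,0.24,0,0,20]

```text
time: 14.8
tool_pos: [0.4783, 0.0736, 0.1364]
tcp_rot: [0.715, 1.449, -0.713]
wrist_force: [-1.3, 0.3, 3.9]
width: 0.344
```

```bash
python3 -c "
from h import *
st()
a=imaging.read_camera('side')[130:250,230:330]
cv2.imwrite('pics/f.png',cv2.resize(a,(500,600),interpolation=2))"
```

```text
t 14.8 pos [0.4783 0.0736 0.1364] F [-1.3  0.3  3.9] M [-0.04  0.64  0.01] w 0.344 q [ 0.1  -0.02  2.1   0.    1.06 -0.56]
[[ 0.001  0.793  0.61 ]
 [ 0.001  0.61  -0.793]
 [-1.     0.002  0.   ]]
```

View pics/f.png

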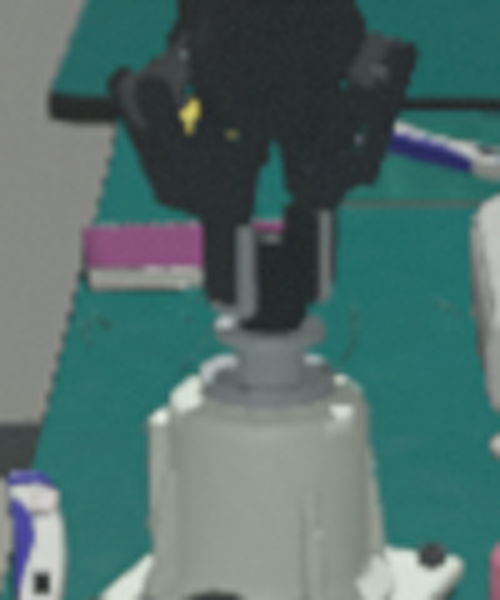

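Call:
jog_arm:
  rows:
    - [-0.002,0,0,0,0,0,20]
    - [-0.004,0,0,0,0,0,20]
    - [-0.004,0,0,0,0,0,20]

```text
time: 15.15
tool_pos: [0.4782, 0.0735, 0.14]
tcp_rot: [0.713, 1.45, -0.711]
wrist_force: [-0.2, 0.0, -1.4]
width: 0.341
```

```bash
python3 -c "
from h import *
st()"
```

```text
t 15.15 pos [0.4782 0.0735 0.14  ] F [-0.2  0.  -1.4] M [ 0.05  0.19 -0.01] w 0.341 q [ 0.1  -0.02  2.1   0.    1.06 -0.56]
[[ 0.001  0.791  0.612]
 [ 0.001  0.612 -0.791]
 [-1.     0.001  0.   ]]
```

Call:
jog_arm:
  rows:
    - [0.0005,0,0,0,0,0,20]
    - [0.001,0,0,0,0,0,20]
    - [0.0015,0,0,0,0,0,20]
    - [0.0015,0,0,0,0,0,20]

```text
time: 15.55
tool_pos: [0.4781, 0.0735, 0.1383]
tcp_rot: [0.713, 1.45, -0.711]
wrist_force: [0.1, -0.8, -1.7]
width: 0.344
```

Call:
jog_arm:
  rows:
    - [0.0005,0,0,0,0,0,20]
    - [0.001,0,0,0,0,0,20]
    - [0.001,0,0,0,0,0,20]

```text
time: 15.85
tool_pos: [0.4781, 0.0736, 0.1372]
tcp_rot: [0.713, 1.45, -0.711]
wrist_force: [-0.6, 0.5, -1.4]
width: 0.338
```

Call:
jog_arm:
  rows:
    - [0.0005,0,0,0,0,0,20]
    - [0.001,0,0,0,0,0,20]
    - [0.001,0,0,0,0,0,20]

```text
time: 16.15
tool_pos: [0.4783, 0.0735, 0.1366]
tcp_rot: [0.713, 1.45, -0.711]
wrist_force: [-1.4, 0.6, 1.5]
width: 0.339
```

Call:
jog_arm:
  rows:
    - [0.0005,0,0,0,0,0,20]
    - [0.0005,0,0,0.08,0,0,20]
    - [0.0005,0,0,0.16,0,0,20]
    - [0.0005,0,0,0.24,0,0,20]
    - [0.0005,0,0,0.24,0,0,20]
  force: 45

```text
time: 16.65
tool_pos: [0.478, 0.0735, 0.1357]
tcp_rot: [0.897, 1.378, -0.895]
wrist_force: [-0.2, -0.3, -1.7]
width: 0.34
```

```bash
python3 -c "
from h import *
st()"
```

```text
t 16.65 pos [0.478  0.0735 0.1357] F [-0.2 -0.3 -1.7] M [-0.    0.17  0.02] w 0.34 q [ 0.1  -0.02  2.1   0.    1.05 -0.32]
[[ 0.001  0.914  0.406]
 [ 0.001  0.406 -0.914]
 [-1.     0.001 -0.   ]]
```

Force vanished and it moved down: probably a mouth. I press without turning.

Call:
jog_arm:
  rows:
    - [0.0005,0,0,0,0,0,20]
    - [0.001,0,0,0,0,0,20]
    - [0.0015,0,0,0,0,0,20]
    - [0.002,0,0,0,0,0,20]
    - [0.002,0,0,0,0,0,20]

```text
time: 17.15
tool_pos: [0.4779, 0.0735, 0.1336]
tcp_rot: [0.896, 1.379, -0.895]
wrist_force: [-0.7, -1.0, -2.3]
width: 0.338
```

Call:
jog_arm:
  rows:
    - [0.0007,0,0,0,0,0,20]
    - [0.0014,0,0,0,0,0,20]
    - [0.0021,0,0,0,0,0,20]
    - [0.0028,0,0,0,0,0,20]
    - [0.003,0,0,0,0,0,20]
    - [0.003,0,0,0,0,0,20]

```text
time: 17.75
tool_pos: [0.478, 0.0735, 0.1305]
tcp_rot: [0.896, 1.378, -0.895]
wrist_force: [-0.0, 0.2, -0.8]
width: 0.336
```

Call:
jog_arm:
  rows:
    - [0.0005,0,0,0,0,0,20]
    - [0.001,0,0,0,0,0,20]
    - [0.0015,0,0,0,0,0,20]
    - [0.0015,0,0,0,0,0,20]

```text
time: 18.15
tool_pos: [0.4781, 0.0736, 0.1295]
tcp_rot: [0.896, 1.378, -0.895]
wrist_force: [-2.2, -0.3, 3.9]
width: 0.338
```

```bash
python3 -c "
from h import *
st()"
```

```text
t 18.15 pos [0.4781 0.0736 0.1295] F [-2.2 -0.3  3.9] M [-0.05  0.56 -0.05] w 0.338 q [ 0.1  -0.01  2.11  0.    1.04 -0.32]
[[ 0.001  0.914  0.406]
 [ 0.001  0.406 -0.914]
 [-1.     0.001 -0.   ]]
```

Call:
jog_arm:
  rows:
    - [0.0002,0,0,0.08,0,0,20]
    - [0.0004,0,0,0.16,0,0,20]
    - [0.0006,0,0,0.24,0,0,20]
    - [0.0008,0,0,0.32,0,0,20]
    - [0.001,0,0,0.4,0,0,20]
    - [0.001,0,0,0.4,0,0,20]
  force: 35

```text
time: 18.75
tool_pos: [0.4779, 0.0737, 0.1286]
tcp_rot: [1.197, 1.218, -1.195]
wrist_force: [-2.2, 0.1, 2.2]
width: 0.337
```

```bash
python3 -c "
from h import *
st()"
```

```text
t 18.75 pos [0.4779 0.0737 0.1286] F [-2.2  0.1  2.2] M [0.14 0.51 0.01] w 0.337 q [ 0.1  -0.01  2.11  0.    1.04  0.08]
[[ 0.     1.     0.018]
 [ 0.001  0.018 -1.   ]
 [-1.     0.    -0.001]]
```

Call:
jog_arm:
  rows:
    - [0,0,0,0,0,0,55]
    - [0,0,0,0,0,0,55]
    - [-0.0015,0,0,-0.14,0,0,55]
    - [-0.0015,0,0,-0.28,0,0,55]
    - [-0.0015,0,0,-0.42,0,0,55]
    - [-0.0015,0,0,-0.56,0,0,55]
    - [-0.0015,0,0,-0.7,0,0,55]
    - [-0.0015,0,0,-0.84,0,0,55]
    - [-0.0015,0,0,-0.98,0,0,55]
    - [-0.0015,0,0,-1.12,0,0,55]
    - [-0.0015,0,0,-1.26,0,0,55]
    - [-0.0015,0,0,-1.4,0,0,55]
    - [-0.0015,0,0,-1.54,0,0,55]
    - [-0.0015,0,0,-1.68,0,0,55]
    - [-0.0015,0,0,-1.82,0,0,55]
    - [-0.0015,0,0,-1.96,0,0,55]
    - [-0.0015,0,0,-2.1,0,0,55]
    - [-0.0015,0,0,-2.24,0,0,55]
    - [-0.0015,0,0,-2.34,0,0,55]
    - [-0.0015,0,0,-2.34,0,0,55]

```text
time: 20.75
tool_pos: [0.4784, 0.0736, 0.1303]
tcp_rot: [-0.616, 1.48, 0.616]
wrist_force: [-0.4, 0.7, 0.6]
width: 0.547
```

```bash
python3 -c "
from h import *
plan([.478,.0735,.1295])"
```

```text
t 20.75 pos [0.4784 0.0736 0.1303] F [-0.4  0.7  0.6] M [-0.01  0.06  0.04] w 0.547 q [ 0.1  -0.01  2.11  0.    1.04 -2.26]
[[ 0.001 -0.709  0.705]
 [ 0.001  0.705  0.709]
 [-1.    -0.     0.002]]
shift [ 0.0008  0.0002 -0.0004] n 1
turn [0.     0.0017 0.0003]
```

Call:
jog_arm:
  rows:
    - [0,0,0,0,0,0,20]
    - [0,0,0,0,0,0,20]
    - [0,0,0,0,0,0,20]
    - [0,0,0,0,0,0,20]
  force: 35

```text
time: 21.15
tool_pos: [0.4786, 0.0737, 0.1305]
tcp_rot: [-0.615, 1.48, 0.616]
wrist_force: [-0.4, 0.2, 2.3]
width: 0.337
```

```bash
python3 -c "
from h import *
st()"
```

```text
t 21.15 pos [0.4786 0.0737 0.1305] F [-0.4  0.2  2.3] M [ 0.07  0.09 -0.01] w 0.337 q [ 0.1  -0.01  2.11  0.    1.04 -2.26]
[[ 0.002 -0.709  0.705]
 [ 0.001  0.705  0.709]
 [-1.    -0.001  0.002]]
```

Call:
jog_arm:
  rows:
    - [0.00025,0,0,0.1,0,0,20]
    - [0.0005,0,0,0.2,0,0,20]
    - [0.00075,0,0,0.3,0,0,20]
    - [0.001,0,0,0.4,0,0,20]
    - [0.00125,0,0,0.5,0,0,20]
    - [0.0015,0,0,0.6,0,0,20]
    - [0.0015,0,0,0.6,0,0,20]

```text
time: 21.85
tool_pos: [0.4785, 0.0738, 0.129]
tcp_rot: [-0.146, 1.564, 0.148]
wrist_force: [-0.4, -0.2, 1.7]
width: 0.342
```

```bash
python3 -c "
from h import *
st()"
```

```text
t 21.85 pos [0.4785 0.0738 0.129 ] F [-0.4 -0.2  1.7] M [0.17 0.13 0.06] w 0.342 q [ 0.1  -0.01  2.11  0.    1.04 -1.66]
[[ 0.002 -0.186  0.983]
 [ 0.001  0.983  0.186]
 [-1.     0.001  0.002]]
```

Clean. Continue with 1 rad per call.

Call:
jog_arm:
  rows:
    - [0.00025,0,0,0.1,0,0,20]
    - [0.0005,0,0,0.2,0,0,20]
    - [0.00077,0,0,0.3,0,0,20]
    - [0.00102,0,0,0.4,0,0,20]
    - [0.00128,0,0,0.5,0,0,20]
    - [0.00153,0,0,0.6,0,0,20]
    - [0.0018,0,0,0.7,0,0,20]
    - [0.00205,0,0,0.8,0,0,20]
    - [0.0023,0,0,0.9,0,0,20]
    - [0.00255,0,0,1.0,0,0,20]
    - [0.00255,0,0,1.0,0,0,20]

```text
time: 22.95
tool_pos: [0.4781, 0.0736, 0.1265]
tcp_rot: [0.634, 1.476, -0.633]
wrist_force: [-2.9, -0.6, 2.4]
width: 0.338
```

```bash
python3 -c "
from h import *
st()"
```

```text
t 22.95 pos [0.4781 0.0736 0.1265] F [-2.9 -0.6  2.4] M [-0.14  0.49 -0.03] w 0.338 q [ 0.1  -0.01  2.11  0.    1.04 -0.66]
[[ 0.001  0.725  0.689]
 [ 0.001  0.689 -0.725]
 [-1.     0.001 -0.   ]]
```

Call:
jog_arm:
  rows:
    - [0.00025,-0.0003,-0.0003,0.1,0,0,20]
    - [0.0005,-0.0003,-0.0003,0.2,0,0,20]
    - [0.00077,-0.0003,-0.0003,0.3,0,0,20]
    - [0.00102,-0.0003,-0.0003,0.4,0,0,20]
    - [0.00128,-0.0003,-0.0003,0.5,0,0,20]
    - [0.00153,-0.0003,-0.0003,0.6,0,0,20]
    - [0.0018,-0.0003,-0.0003,0.7,0,0,20]
    - [0.00205,-0.0003,-0.0003,0.8,0,0,20]
    - [0.0023,-0.0003,-0.0003,0.9,0,0,20]
    - [0.00255,-0.0003,-0.0003,1.0,0,0,20]
    - [0.00255,-0.0003,-0.0003,1.0,0,0,20]

```text
time: 24.05
tool_pos: [0.4776, 0.0738, 0.124]
tcp_rot: [1.383, 1.088, -1.381]
wrist_force: [-0.7, 0.2, 2.6]
width: 0.339
```

```bash
python3 -c "
from h import *
st()"
```

```text
t 24.05 pos [0.4776 0.0738 0.124 ] F [-0.7  0.2  2.6] M [0.12 0.37 0.04] w 0.339 q [ 0.1  -0.01  2.12  0.    1.03  0.34]
[[ 0.001  0.972 -0.235]
 [ 0.001 -0.235 -0.972]
 [-1.     0.    -0.001]]
```

Call:
jog_arm:
  rows:
    - [0.00025,0,0,0.1,0,0,20]
    - [0.0005,0,0,0.2,0,0,20]
    - [0.00075,0,0,0.3,0,0,20]
    - [0.001,0,0,0.4,0,0,20]
    - [0.00125,0,0,0.5,0,0,20]
    - [0.0015,0,0,0.6,0,0,20]
    - [0.0015,0,0,0.6,0,0,20]

```text
time: 24.75
tool_pos: [0.4783, 0.0739, 0.1236]
tcp_rot: [1.794, 0.692, -1.79]
wrist_force: [-1.3, -0.2, 7.5]
width: 0.34
```

```bash
python3 -c "
from h import *
st()
a=imaging.read_camera('side')[150:230,240:320]
cv2.imwrite('pics/g.png',cv2.resize(a,(560,560),interpolation=2))"
```

```text
t 24.75 pos [0.4783 0.0739 0.1236] F [-1.3 -0.2  7.5] M [-0.01  0.49 -0.07] w 0.34 q [ 0.1  -0.    2.12  0.    1.03  0.93]
[[ 0.002  0.672 -0.741]
 [ 0.001 -0.741 -0.672]
 [-1.     0.    -0.002]]
```

View pics/g.png

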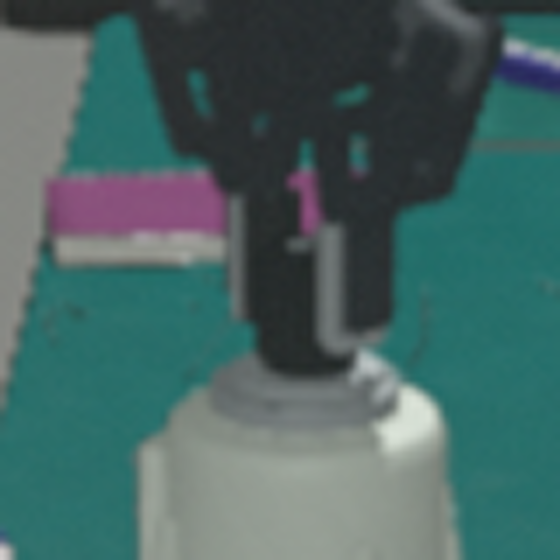

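Call:
jog_arm:
  rows:
    - [0.0003,0,0,0.08,0,0,20]
    - [0.0003,0,0,0.16,0,0,20]
    - [0.0003,0,0,0.24,0,0,20]
    - [0.0003,0,0,0.24,0,0,20]

```text
time: 25.2
tool_pos: [0.4782, 0.0737, 0.1234]
tcp_rot: [1.941, 0.499, -1.938]
wrist_force: [-1.0, 0.1, 3.5]
width: 0.343
```

```bash
python3 -c "
from h import *
st()"
```

```text
t 25.2 pos [0.4782 0.0737 0.1234] F [-1.   0.1  3.5] M [-0.11  0.49  0.14] w 0.343 q [ 0.1  -0.    2.12  0.    1.03  1.17]
[[ 0.002  0.482 -0.876]
 [ 0.001 -0.876 -0.482]
 [-1.     0.    -0.002]]
```

Call:
jog_arm:
  rows:
    - [0.0003,0,0,0.08,0,0,20]
    - [0.0003,0,0,0.16,0,0,20]
    - [0.0003,0,0,0.24,0,0,20]
    - [0.0003,0,0,0.24,0,0,20]

```text
time: 25.6
tool_pos: [0.4787, 0.0735, 0.1233]
tcp_rot: [2.081, 0.28, -2.076]
wrist_force: [-0.6, -0.8, 2.7]
width: 0.338
```

```bash
python3 -c "
from h import *
st()"
```

```text
t 25.6 pos [0.4787 0.0735 0.1233] F [-0.6 -0.8  2.7] M [-0.26  0.03  0.02] w 0.338 q [ 0.1  -0.    2.12  0.    1.03  1.4 ]
[[ 0.003  0.264 -0.964]
 [ 0.    -0.964 -0.264]
 [-1.     0.    -0.003]]
```

Call:
jog_arm:
  rows:
    - [0.0003,0,0,0.1,0,0,20]
    - [0.0003,0,0,0.2,0,0,20]
    - [0.0003,0,0,0.3,0,0,20]
    - [0.0003,0,0,0.3,0,0,20]

```text
time: 26.0
tool_pos: [0.4799, 0.0731, 0.1232]
tcp_rot: [-2.214, 0.031, 2.202]
wrist_force: [2.5, -3.0, -0.4]
width: 0.334
```

```bash
python3 -c "
from h import *
st()"
```

```text
t 26.0 pos [0.4799 0.0731 0.1232] F [ 2.5 -3.  -0.4] M [-0.43 -0.38  0.27] w 0.334 q [ 0.1  -0.    2.12 -0.    1.02  1.7 ]
[[ 0.005 -0.028 -1.   ]
 [-0.    -1.     0.028]
 [-1.     0.    -0.005]]
```

Call:
jog_arm:
  rows:
    - [0,0,0,0,0,0,60]
    - [0,0,0,0,0,0,60]
    - [0,0,0,0,0,0,60]
    - [0,0,0,0,0,0,60]
    - [-0.01,0,0,0,0,0,60]
    - [-0.03,0,0,0,0,0,60]
    - [-0.06,0,0,0,0,0,60]
    - [-0.1,0,0,0,0,0,60]
    - [-0.14,0,0,0,0,0,60]
    - [-0.15,0,0,0,0,0,60]
    - [-0.15,0,0,0,0,0,60]

```text
time: 27.1
tool_pos: [0.4806, 0.0734, 0.2766]
tcp_rot: [-2.22, 0.03, 2.195]
wrist_force: [0.5, -1.5, 0.3]
width: 0.599
```

```bash
python3 -c "
from h import *
st()
print(proj('side',[.478,.073,.150]),proj('side',[.478,.073,.1517]))
a=imaging.read_camera('side')[150:250,230:330]
cv2.imwrite('pics/h.png',cv2.resize(a,(600,600),interpolation=2))"
```

```text
t 27.1 pos [0.4806 0.0734 0.2766] F [ 0.5 -1.5  0.3] M [ 0.02 -0.02  0.01] w 0.599 q [ 0.1  -0.13  1.94 -0.    1.32  1.7 ]
[[ 0.011 -0.027 -1.   ]
 [ 0.    -1.     0.027]
 [-1.    -0.001 -0.011]]
[282.5716136  184.91115649] [282.5663177  184.07909426]
```

View pics/h.png

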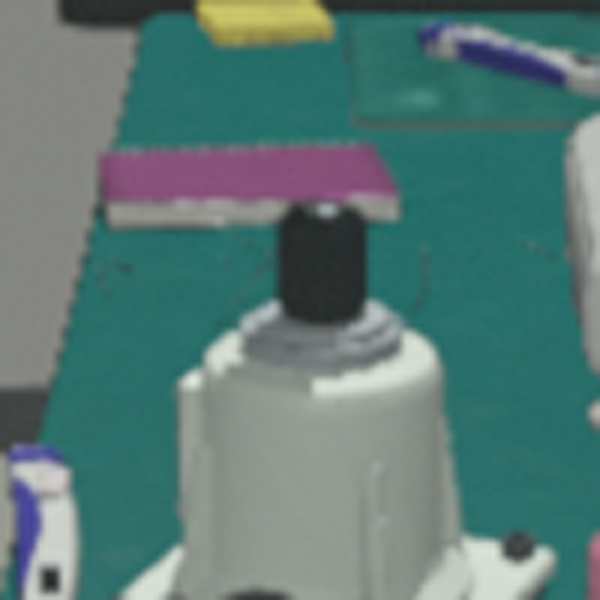

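```bash
python3 -c "
from workcell import finish_job
print(finish_job())"
```

```text
the job is handed in; nothing more can be done
None
```

The transport-lock screw is in the load head, screwed down until its flange sits on the rim. I let go, lifted the gripper clear and handed the job in at about 27 s.

**How it went:** I took the black-knobbed long screw from the stand and lowered it into the well without contact. I found the bush face by touch and turned clockwise under about 5–8 N until the lugs dropped into a mouth. I then re-gripped once and screwed down about 16 mm per turn. The highest net press I read was about 9 N.

**Last checks:**
- **Seating:** the tool stopped going down and the turning resistance rose to about 0.27 N m.
- **Side picture after release:** the screw stands upright with its flange flat on the rim. The knob top is at row 184.8, against 184.9 predicted for home.

**Did not agree or not confirmed:**
- The screw slid about 1.7 mm in the light grip during the search. I raised the grip from 25 N to 45 N, then used 35 N to screw in.
- The drop at the mouth measured about 7 mm rather than the stated 8–9 mm.
- Forces were read at the end of each move, so a short peak in between would not show.
- I did not take an overall picture at the end. I made no move near the dust plug, loupe, cutter or marker.

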